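# Fit the keyed bush and axle sleeve to a stock-trolley wheel

## Robot

A 7-joint arm with a two-finger parallel gripper is mounted at the origin on the work surface. World frame = base frame: x ahead of the robot, y to its left, z up, the work surface at z = 0. Lengths are in m, angles in rad, forces in N, time in s.
With the tool pointing down it reaches from about 0.4 to 0.875 m from the base axis. Payload 6.5 kg.
Tool frame: the origin (TCP) lies at the very end of the fingers, on their centre line; the grasp point (between the pads) lies 19 mm behind it (r.grasp_offset is the distance from the TCP to the grasp point, in m); z points along the fingers, y is the direction in which the jaws open and shut (so a half turn about z gives the same grasp; the last joint's range is limited). The gripper opens to 88 mm and grips with 3 to 60 N. Pads are 18 mm wide; open, the fingers measure 123 mm over their backs; the gripper's body (75 mm by 187 mm) begins 45 mm behind the grasp point.
Start: joints at [-1.221, 0.536, -0.004, 1.538, 0.003, 1.067, -0.071], TCP at [0.263, 0.595, 0.239] pointing down, gripper open.
Joint ranges: [-2.7, 2.7], [-0.37, 2.16], [-1.27, 1.26], [0.24, 2.4], [-1.31, 4.45], [0.19, 1.91], [-2.76, 2.76]. Speed limits (rad/s): [2.39, 2.39, 3.14, 3.14, 3.14, 3.14, 3.14].

## Interface

Orientations are given as a unit quaternion [x, y, z, w].
In Python, from rig import r, read_camera, get_calibration gives the robot as it stands.
- The arm moves only by the tool carry_out, never from a script. Its argument "rows" is a list of rows, each a list of 3 entries, a list of its own where there are three numbers: the turn, a rotation vector about the world's x, y, z in degrees, then the shift along the world's x, y, z in mm, then the opening, from 0 (shut) to 1 (fully open). A call has 1 to 8 rows; each row is the pose to reach, as a shift and turn from the pose measured when the call began; what a row does not reach only later rows make up. A row lasts 1/10 s, in which the tool goes at most 50 mm and 8.59 degrees, less where a joint would pass 70% of its speed; a pose out of reach is approached as far as the arm can. A call with a gripper value outside its range is refused whole. The fingers move at their own pace and stop on an object; the grip force is fixed at half the most. Time passes only in rows, so rows that repeat a pose let the fingers close. It gives the time, the measured TCP pose, the force and the opening at its end, in the units of the state.
- r.read_state(): the state, without advancing time (a new reading comes with each control period).
- read_camera(name): name is "scene" or "top" or "wrist"; returns the picture (480x640x3 uint8, red, green, blue); there is no depth.
- get_calibration(name): a dict with "fx", "fy", "cx", "cy" (pixels), "D" ([k1, k2, p1, p2, k3] as OpenCV has them; the pictures are not rectified), "extrinsics" (4x4, takes a point from camera to world coordinates). Camera axes: x right, y down, z forward; pixel columns grow to the right and rows downward; lengths in m; the calibration is good to about 2 mm. A picture is of the moment at which its call begins: read the wrist's pose just before it. get_calibration takes no time and is no camera call; for the wrist camera it gives the pose at the moment of the call.
- r.job_done(): hands the job in, once; it reports no verdict.
The state is a dict: "t": time; "joint_pos": joint angles; "qd": joint speeds; "joint_torque": joint torques, N m; "tool_pos": TCP position; "tool_rot": TCP orientation; "force": force on the tool from outside, world axes, zero at the start; "ft_torque": the same for the moment, N m; "finger_gap": finger opening in m.
Only numpy, scipy, OpenCV 4.12 (cv2) and the standard library are available. Lean on these libraries where they do the work, as an engineer would, in place of code of your own. Each camera call takes 0.05 s, during which the arm holds its last target.

## Task

Fit the loose keyed bush, nose up, into the hub of the stock-trolley wheel lying on the bench: turn and shuffle it in the hub pocket, without forcing it, until its keys drop into the keyways and its flange sits fully home. Then slide the steel axle sleeve down through the bush until it stands on the bench, and let go. Leave the wheel lying where it is and do not disturb the other things on the bench.

Things in the scene. Friction and masses are not known exactly. Their poses are not given: they have to be found in the camera images.
- wheel: The trolley wheel to be fitted, flat and loose on the bench, 1.0 to 1.7 kg: black tyre 160 mm diameter, 50 mm high; grey core; hub 64 mm diameter, 55 mm high, open up its middle. Origin: centre of its underside; z up the hub axis. Its x and y do not tell where the keyways point. More than 60 N between bush and wheel damages them.
- hub_floor (a point): Centre of the hub pocket's floor, 50 mm above the wheel's origin. Pocket: 51 mm diameter, 5 mm deep. In its floor a steel liner with a 33 mm bore and three keyways 120 degrees apart, 10 mm wide, out to the pocket wall, open below. The tight liner was pressed in at no set angle: the keyway angle is not measured, see the three notches or feel for them. Lowest 10 mm of the hub: bore 23 mm.
- bush: The keyed bush, off-white nylon, 28 to 56 g, standing nose up; the larger bush and the only one with keys. 49 mm high. From below: spigot 30 mm diameter (0 to 16 mm); same body with three keys 8 mm wide, reaching 21 mm from the axis (16 to 28); flange 46 mm diameter (28 to 33); nose 30 mm diameter (33 to 49), to grip. Bore 20 mm throughout. Origin: centre of its underside, z up, keys at 0, 120 and 240 degrees from its x.
- bush_flange (a point): Centre of the underside of the bush's flange, 28 mm above the bush's origin. With the keys off the keyways the spigot is in the bore but the keys rest on the pocket floor and this point is about 12 mm above hub_floor; fully home it lies at hub_floor, the flange on the pocket floor with its top level with the hub rim.
- sleeve: The steel axle sleeve, a plain tube 16 mm diameter and 82 mm long, about 68 g, standing on end on the bench. Origin: centre of its lower end; z along the tube. Either end may go down. Fitted, it stands on the bench inside bush and hub with its top 11 mm above the nose of the seated bush.
- sleeve_mid (a point): The middle of the axle sleeve, on its axis, 41 mm from either end.
- plain_bush: Bystander: a shorter off-white bush without keys, 30 mm high, flange 42 mm diameter, standing on the bench. Origin: centre of its underside.
- spare_wheel: Bystander: a second wheel of the same kind, already fitted with its bush and sleeve, lying flat, 82 mm high in the middle. Origin: centre of its underside.
- fork: Bystander: the bare steel castor fork, stood on its 105 by 138 mm top plate with its two legs up, about 157 mm high. Origin: centre of its underside.
- bolt: Bystander: the axle bolt with its nut, lying flat, about 100 mm long and 20 mm thick. Origin: middle of its length, on the bench; x along the bolt.
- wrench: Bystander: a spanner 200 mm long, lying flat. Origin: near its middle; x along it.
- tape_roll: Bystander: a roll of brown packing tape lying flat, 116 mm diameter, 48 mm high. Origin: centre of its underside.
- carton: Bystander: a small closed carton 150 x 110 x 70 mm. Origin: centre of its underside.
Things that resemble listed ones, but are neither listed nor needed, are in the scene too. Leave any red look-alike of the bush alone. What is shaped like the sleeve but yellow is not meant.

How it is judged:
By the outcome, as a careful person would: the job done as asked, in the order asked, and still so for the second after the job is handed in, with the robot touching nothing.
It also fails if it takes over 72 s, if anything falls off the work surface, if the arm or the gripper's body presses on something with over 40 N, if the wrist force passes 120 N, or if a joint passes its speed limit or range.

## Working session

There is one attempt and no reset: what is moved stays moved. The work goes in short steps, Python scripts to look and compute and a tool call to move; the robot and the scene stay as the last step left them, time stands still between calls to the robot, and variables do not carry over. Pictures are saved under pics/ and viewed, and the job is handed in when it is done.

Besides the shell and the picture viewer there is one more tool, called after "Call:" as name(argument=value, ...), one argument or row to a line, values as JSON. carry_out: Moves the arm, as the interface text tells. Its arguments: {"type":"object","properties":{"rows":{"type":"array"}},"required":["rows"]}

```bash
mkdir -p pics
cat > h.py <<'E'
import numpy as np, cv2
from rig import r, read_camera, get_calibration
def snap(name,fn):
    c=get_calibration(name); im=read_camera(name); cv2.imwrite('pics/'+fn,im[:,:,::-1]); np.save('pics/'+fn+'.npy',{'c':c},allow_pickle=True); return im,c
def load(fn):
    return cv2.imread('pics/'+fn)[:,:,::-1], np.load('pics/'+fn+'.npy',allow_pickle=True).item()['c']
def ray(c,uv):
    K=np.array([[c['fx'],0,c['cx']],[0,c['fy'],c['cy']],[0,0,1.]])
    p=cv2.undistortPoints(np.array(uv,float).reshape(-1,1,2),K,np.array(c['D'],float)).reshape(-1,2)
    T=np.array(c['extrinsics']); d=np.c_[p,np.ones(len(p))]@T[:3,:3].T
    return T[:3,3],d
def onz(c,uv,z):
    o,d=ray(c,uv); return o+d*((z-o[2])/d[:,2])[:,None]
def proj(c,P):
    K=np.array([[c['fx'],0,c['cx']],[0,c['fy'],c['cy']],[0,0,1.]])
    T=np.linalg.inv(np.array(c['extrinsics'])); 
    return cv2.projectPoints(np.array(P,float).reshape(-1,1,3),cv2.Rodrigues(T[:3,:3])[0],T[:3,3],K,np.array(c['D'],float))[0].reshape(-1,2)
E
python3 - <<'E'
from h import *
for n in ['scene','top','wrist']:
    im,c=snap(n,n+'0.png'); print(n,c['fx'],np.round(c['extrinsics'],3).tolist())
s=r.read_state(); print(s)
E
```

```text
scene 486.4377393104547 [[-0.622, 0.496, -0.606, 1.268], [0.783, 0.416, -0.463, 0.571], [0.023, -0.762, -0.647, 0.82], [0.0, 0.0, 0.0, 1.0]]
top 564.1310397522466 [[-0.026, -0.997, 0.067, 0.429], [-1.0, 0.027, 0.007, 0.017], [-0.009, -0.067, -0.998, 1.666], [0.0, 0.0, 0.0, 1.0]]
wrist 399.8092508582347 [[0.403, 0.871, 0.282, 0.189], [0.915, -0.383, -0.125, 0.627], [-0.001, 0.309, -0.951, 0.384], [0.0, 0.0, 0.0, 1.0]]
{'t': 0.15, 'joint_pos': array([-1.22118329,  0.53698418, -0.0044412 ,  1.53859042,  0.00260174,
        1.06728716, -0.07119967]), 'qd': array([ 0.00055075, -0.0008117 , -0.00158857, -0.00281442,  0.00063636,
       -0.0010193 ,  0.00054436]), 'joint_torque': array([ 1.37684754e-03, -5.71327186e+01,  9.91655588e-01, -2.51826024e+01,
       -5.62494434e-02,  1.53006875e-02,  5.61811009e-05]), 'tool_pos': array([0.26238208, 0.59420538, 0.23806722]), 'tool_rot': array([ 2.06375382e-01,  9.78472689e-01, -6.26143354e-04, -8.33942407e-05]), 'force': array([-0.37329989,  0.64464054, -0.19945873]), 'ft_torque': array([-0.00320528, -0.04599679, -0.03973277]), 'finger_gap': 0.0880390733420657}
```

View pics/top0.png

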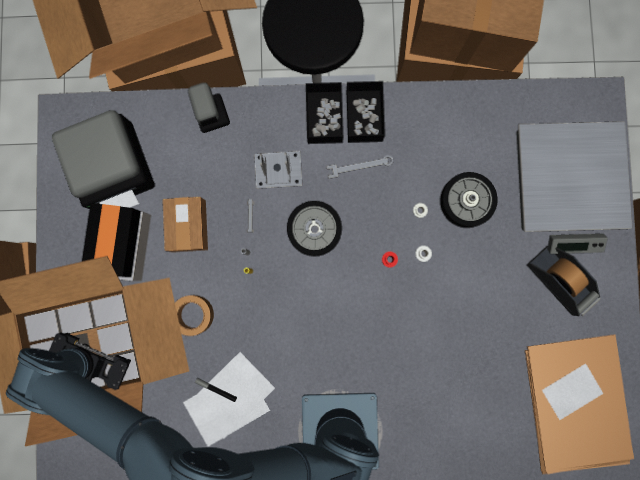

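View pics/scene0.png

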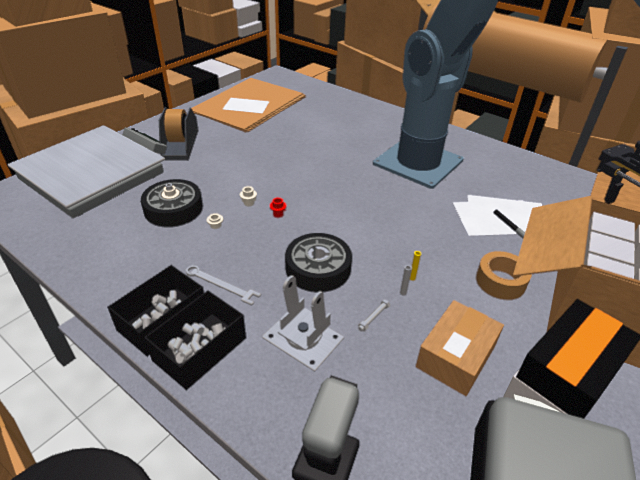

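View pics/wrist0.png

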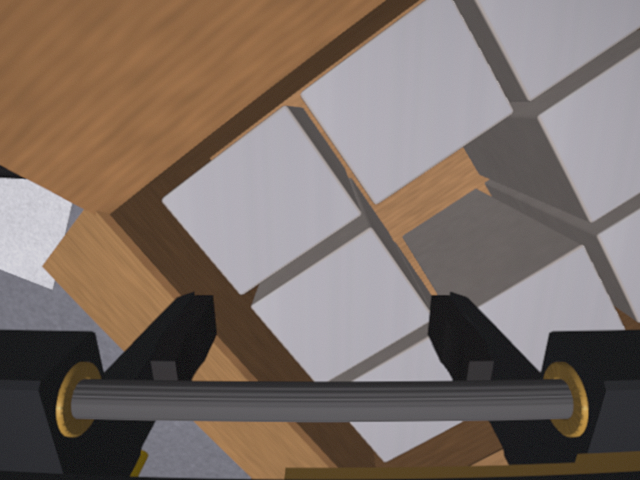

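Top view: target wheel at (314,228), bushes at (420,210) and (424,254), with the latter looking taller in the scene view at (248,193). The sleeve is at (245,252), next to the yellow one at (248,271). The red bush is at (390,259).

Run:
```python
from h import *
im,c=load('top0.png')
hsv=cv2.cvtColor(im,cv2.COLOR_RGB2HSV)
for n,uv,z in [('wheelhub',(314,228),.055),('plain',(420,210),.03),('bush',(424,253.5),.033),('sleeve',(245,251),.082),('yellow',(248,271),.08),('red',(390,259),.03)]:
    print(n,np.round(onz(c,[uv],z),3))
x=cv2.resize(im[190:290,220:460],None,fx=3.3,fy=3.3,interpolation=cv2.INTER_CUBIC); cv2.imwrite('pics/topz.png',x[:,:,::-1])
im,c=load('scene0.png')
x=cv2.resize(im[160:310,180:440],None,fx=3,fy=3,interpolation=cv2.INTER_CUBIC); cv2.imwrite('pics/scz.png',x[:,:,::-1])
```

```text
wheelhub [[0.588 0.056 0.055]]
plain [[ 0.635 -0.254  0.03 ]]
bush [[ 0.508 -0.26   0.033]]
sleeve [[0.526 0.252 0.082]]
yellow [[0.469 0.244 0.08 ]]
red [[ 0.495 -0.161  0.03 ]]
```

View pics/topz.png

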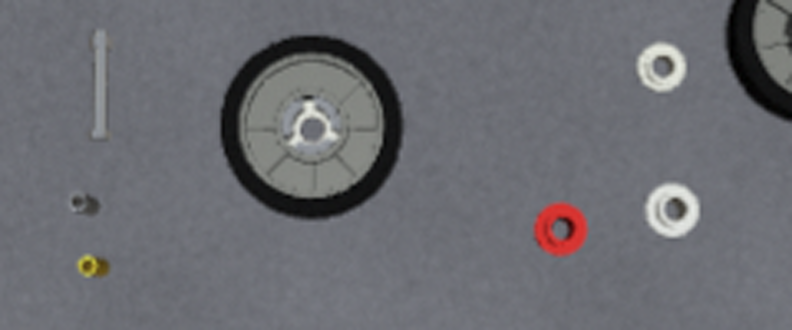

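View pics/scz.png

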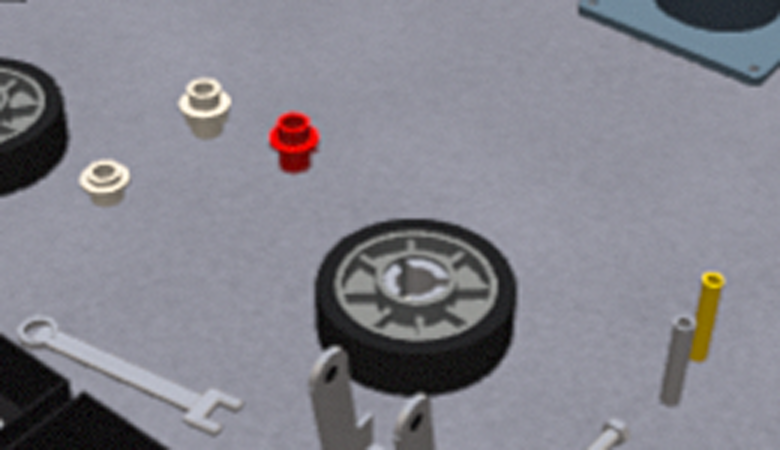

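The bush is at (0.508,-0.26), the wheel at (0.588,0.056) and the sleeve at about (0.526,0.252). I'll fly past the wheel first to look at the keyways.

Call:
carry_out(
  rows=[
    [[0,0,-8],[24,-38,0],1],
    [[0,0,-16],[48,-76,0],1],
    [[0,0,-24],[72,-114,0],1],
    [[0,0,-32],[96,-152,0],1],
    [[0,0,-40],[120,-190,0],1],
    [[0,0,-48],[144,-228,0],1],
    [[0,0,-56],[168,-266,0],1],
    [[0,0,-64],[194,-303,0],1],
  ],
)

```text
t: 0.95
tool_pos: [0.4568, 0.2895, 0.238]
tool_rot: [0.695, 0.719, -0.001, -0.001]
force: [0.0, 0.3, -0.6]
finger_gap: 0.0881
```

Call:
carry_out(
  rows=[
    [[0,0,-1],[24,-38,0],1],
    [[0,0,-2],[48,-76,0],1],
    [[0,0,-2],[72,-114,0],1],
    [[0,0,-2],[96,-152,0],1],
    [[0,0,-2],[120,-190,0],1],
    [[0,0,-2],[132,-205,0],1],
    [[0,0,-2],[132,-205,0],1],
  ],
)

```text
t: 1.65
tool_pos: [0.59, 0.0806, 0.2379]
tool_rot: [0.71, 0.704, -0.001, 0.0]
force: [-0.6, -0.4, -0.1]
finger_gap: 0.0881
```

Run:
```python
from h import *
im,c=snap('wrist','wrist1.png')
s=r.read_state(); print(s['t'],s['tool_pos'],s['tool_rot'],s['joint_pos'])
im,c=load('top0.png')
print(onz(c,[(256,153),(301,153),(256,187),(301,187)],0.005))
```

```text
1.7 [0.58894175 0.08333737 0.23774468] [ 7.08826968e-01  7.05381644e-01 -8.60629808e-04 -5.70028982e-04] [-0.50918419  0.46431168  0.39786097  1.70858137 -0.205938    1.01219784
 -0.04397207]
[[0.82328066 0.22547888 0.005     ]
 [0.81934624 0.09082017 0.005     ]
 [0.72051297 0.22719086 0.005     ]
 [0.71672335 0.0931701  0.005     ]]
```

View pics/wrist1.png

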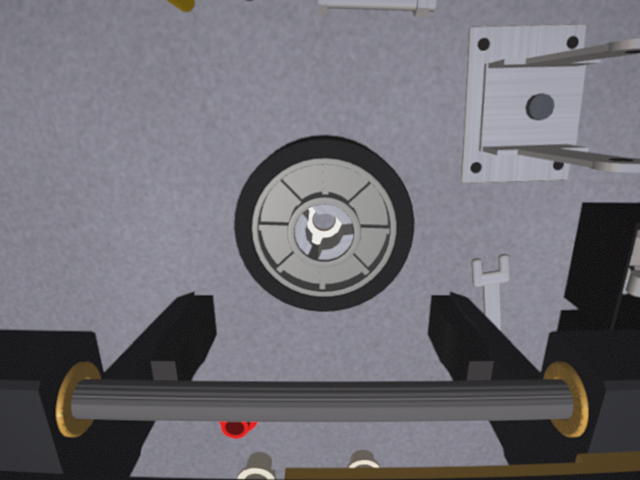

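Run:
```python
from h import *
im,c=load('wrist1.png')
x=cv2.resize(im[185:275,275:370],None,fx=6.3,fy=6.3,interpolation=cv2.INTER_CUBIC); cv2.imwrite('pics/hubz.png',x[:,:,::-1])
# tyre outline fit: dark tyre contour on top edge z=.05
g=cv2.cvtColor(im,cv2.COLOR_RGB2GRAY)
m=(g<70).astype(np.uint8); m[300:]=0; m[:,:225]=0; m[:,425:]=0
cs,_=cv2.findContours(m,cv2.RETR_EXTERNAL,cv2.CHAIN_APPROX_NONE); k=max(cs,key=cv2.contourArea)
print(cv2.fitEllipse(k)); 
def circ(P):
    A=np.c_[2*P,np.ones(len(P))]; s=np.linalg.lstsq(A,(P**2).sum(1),rcond=None)[0]; return s[:2],np.sqrt(s[2]+s[:2]@s[:2])
P=onz(c,k.reshape(-1,2),.048)[:,:2]
for i in range(4):
    ce,R=circ(P); P=P[abs(np.hypot(*(P-ce).T)-R)<.002]
print(ce,R,len(P))
m=(g[200:262,285:365]); print(m.shape)
```

```text
((323.8673400878906, 221.0564422607422), (167.962158203125, 179.43099975585938), 90.1998291015625)
[0.59194098 0.06173498] 0.07790053688561009 334
(62, 80)
```

View pics/hubz.png

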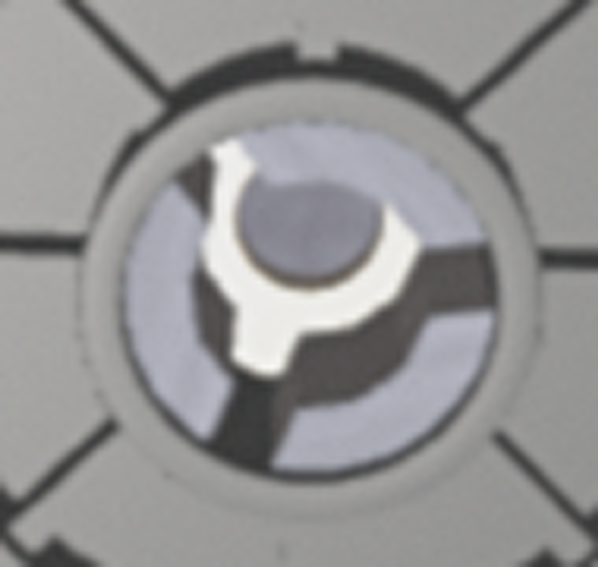

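Run:
```python
from h import *
im,c=load('wrist1.png')
f=lambda L:[(275+(x+.5)/6.3-.5,185+(y+.5)/6.3-.5) for x,y in L]
# pocket rim at z .055 (left,right,top,bottom) ; hub outer
rim=onz(c,f([(122,300),(495,300),(310,122),(310,478)]),.0525)[:,:2]; print(rim, rim[:2].mean(0),rim[2:].mean(0))
hub=onz(c,f([(80,290),(540,290),(310,75),(310,520)]),.055)[:,:2]; print(hub)
C=np.array([hub[:2].mean(0)[0],0]);
K=onz(c,f([(493,277),(240,458),(194,165)]),.05)[:,:2]
A=np.c_[2*K,np.ones(3)]; s=np.linalg.solve(A,(K**2).sum(1)); print('3pt centre',s[:2],np.sqrt(s[2]+s[:2]@s[:2]))
for C in (s[:2],[.5915,.0605]):
    print(np.degrees(np.arctan2(*(K-C).T[::-1])))
```

```text
[[0.56597535 0.05935041]
 [0.6173532  0.05901468]
 [0.59200482 0.08426561]
 [0.59173309 0.03292324]] [0.59166427 0.05918255] [0.59186895 0.05859442]
[[0.56046696 0.06158843]
 [0.62327874 0.0611779 ]
 [0.5920325  0.09124285]
 [0.59169546 0.02756224]]
3pt centre [0.59214009 0.05816632] 0.025306462415193194
[   7.73870407 -114.02264003  129.17251321]
[   2.39145194 -110.79063227  131.59721204]
```

Keyways point at about 7.7° (mod 120°). The hub centre is about (0.592,0.059). Next an oblique view of the bush to read its keys.

Call:
carry_out(
  rows=[
    [[0,0,0],[-12,-32,-20],1],
    [[0,0,0],[-24,-64,-40],1],
    [[0,0,0],[-36,-96,-60],1],
    [[0,0,0],[-48,-128,-80],1],
    [[0,0,0],[-60,-160,-100],1],
    [[0,0,0],[-72,-192,-120],1],
    [[0,0,0],[-81,-223,-138],1],
    [[0,0,0],[-81,-223,-138],1],
  ],
)

```text
t: 2.5
tool_pos: [0.5044, -0.1421, 0.0979]
tool_rot: [0.71, 0.704, -0.003, -0.002]
force: [-0.7, 0.9, 0.2]
finger_gap: 0.0881
```

Run:
```python
from h import *
im,c=snap('wrist','wrist2.png')
s=r.read_state(); print(s['t'],s['tool_pos'],s['tool_rot'],s['joint_pos'],proj(c,[.508,-.26,.02]))
```

```text
2.55 [ 0.50616561 -0.13966932  0.09876008] [ 0.70949185  0.70470926 -0.00166309 -0.00184545] [-0.09111459  0.55728963  0.35349604  1.97907151 -0.30165443  0.6607108
  0.44742235] [[328.43702553 411.22478392]]
```

View pics/wrist2.png

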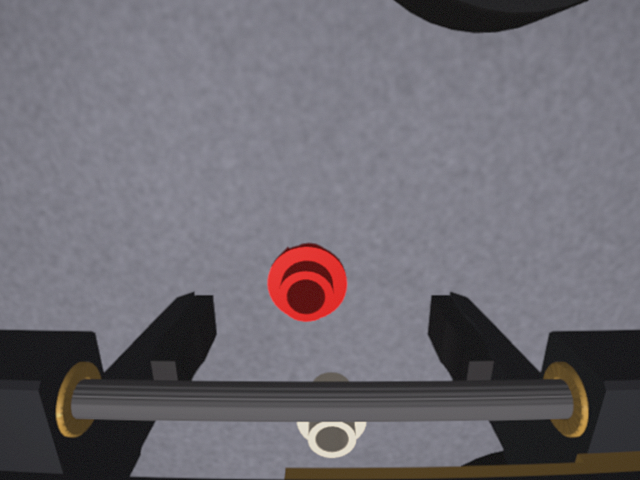

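The camera actually looks towards −tool x. The white bush at (332,425) is hidden behind the rod, so I'll tilt the tool for an oblique view.

Call:
carry_out(
  rows=[
    [[-8,0,0],[0,-8,25],1],
    [[-16,0,0],[1,-16,51],1],
    [[-24,0,0],[2,-30,51],1],
    [[-25,0,0],[2,-34,51],1],
    [[-25,0,0],[2,-34,51],1],
  ],
)

```text
t: 3.05
tool_pos: [0.5083, -0.171, 0.1491]
tool_rot: [0.692, 0.689, -0.154, 0.151]
force: [-0.4, -0.1, 0.5]
finger_gap: 0.088
```

Run:
```python
from h import *
im,c=snap('wrist','wrist3.png')
s=r.read_state(); print(s['t'],s['tool_pos'],s['tool_rot'],s['joint_pos'],proj(c,[.508,-.26,.02]))
u,v=proj(c,[.508,-.26,.02])[0].astype(int)
x=cv2.resize(im[v-60:v+60,u-70:u+70],None,fx=5,fy=5,interpolation=cv2.INTER_CUBIC); cv2.imwrite('pics/bz.png',x[:,:,::-1]); print(u,v)
```

```text
3.1 [ 0.50784162 -0.17271674  0.14935693] [ 0.69289954  0.68823506 -0.15355785  0.15047499] [-0.5725315   0.58640238  0.72469421  2.02498939  0.0964922   0.63648939
 -0.02489389] [[321.63124659 249.96172672]]
321 249
```

View pics/wrist3.png

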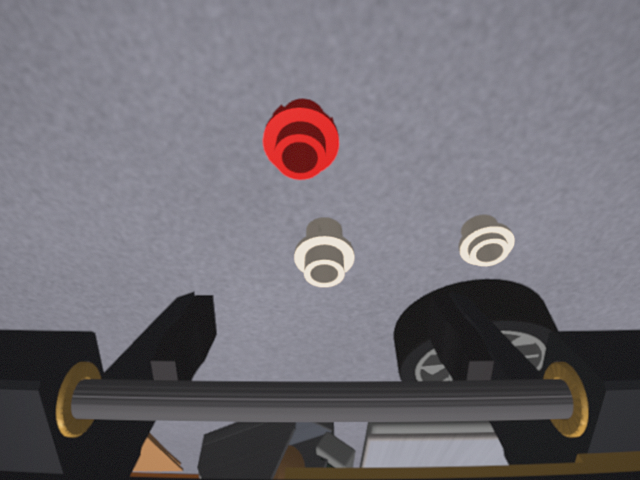

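View pics/bz.png

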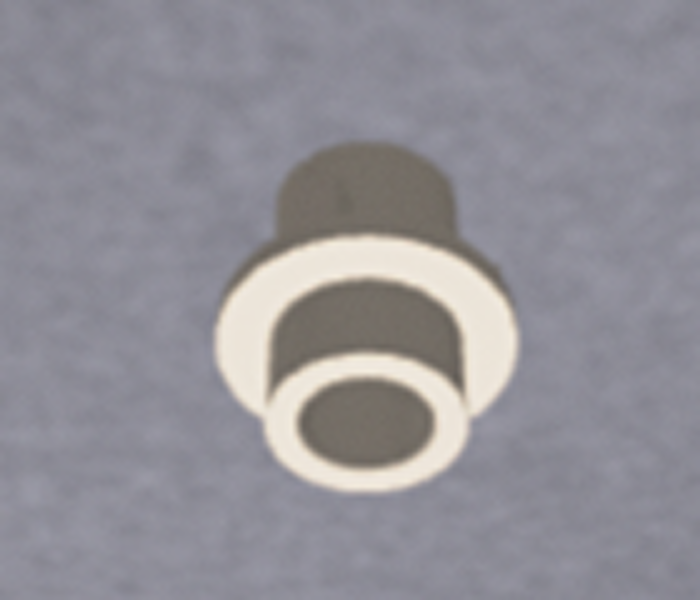

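Run:
```python
from h import *
im,c=load('wrist3.png')
x=im[210:265,280:365].astype(float)
x=np.clip((x-60)*3.2,0,255).astype(np.uint8)
x=cv2.resize(x,None,fx=9,fy=9,interpolation=cv2.INTER_CUBIC); cv2.imwrite('pics/bz2.png',x[:,:,::-1])
```

```text
(no output)
```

View pics/bz2.png

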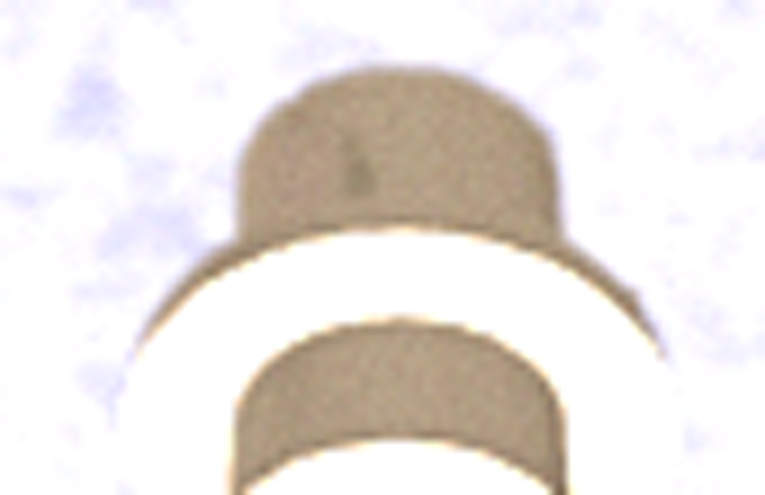

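A shading edge shows on the front (358,165) and a bump on the right of the flange (635,290). I'll take a lower, closer view to read the keys.

Call:
carry_out(
  rows=[
    [[-7,0,0],[0,-8,-15],1],
    [[-14,0,0],[0,-16,-35],1],
    [[-20,0,0],[0,-22,-55],1],
    [[-20,0,0],[0,-24,-62],1],
    [[-20,0,0],[0,-24,-62],1],
  ],
)

```text
t: 3.6
tool_pos: [0.5064, -0.1984, 0.0867]
tool_rot: [0.657, 0.651, -0.272, 0.267]
force: [0.1, -1.1, 0.4]
finger_gap: 0.0883
```

Run:
```python
from h import *
im,c=snap('wrist','wrist4.png')
s=r.read_state(); print(s['t'],s['tool_pos'],s['tool_rot'],s['joint_pos'],proj(c,[.508,-.26,.02]))
u,v=proj(c,[.508,-.26,.02])[0].astype(int)
x=im[v-40:v+50,u-55:u+55].astype(float)
x=np.clip((x-50)*2.2,0,255).astype(np.uint8)
x=cv2.resize(x,None,fx=6.5,fy=6.5,interpolation=cv2.INTER_CUBIC); cv2.imwrite('pics/bz4.png',x[:,:,::-1]); print(u,v)
```

```text
3.65 [ 0.50719811 -0.19857849  0.08817378] [ 0.65818131  0.6499745  -0.27019725  0.26706544] [-0.78952011  0.96377923  0.8682016   2.05135689  0.19021011  0.4952111
 -0.33113183] [[324.84253907 239.27586092]]
324 239
```

View pics/bz4.png

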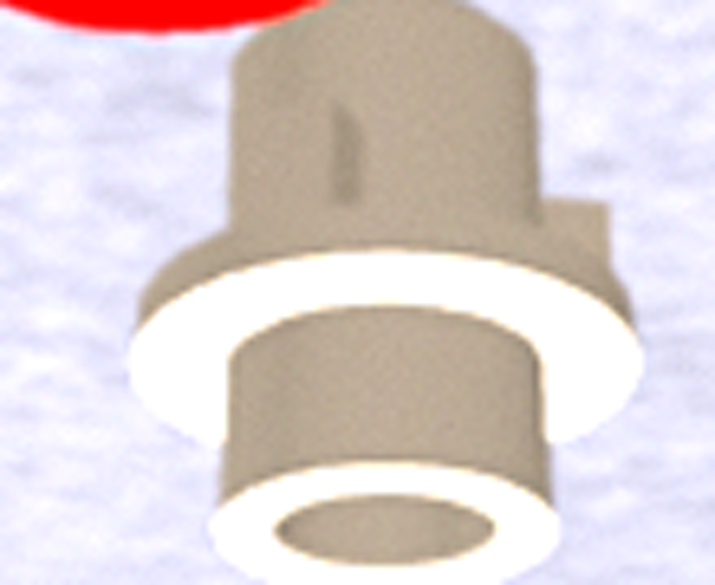

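View pics/wrist4.png

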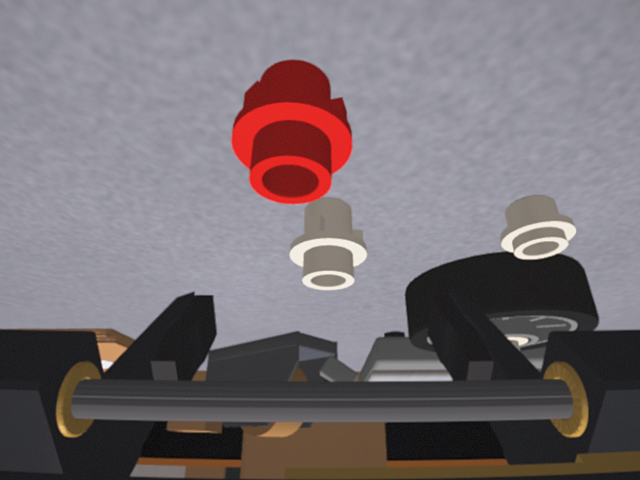

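Run:
```python
from h import *
for fn,off,sc,L,z in [('wrist3.png',(251,189),5,[(263,422),(470,422),(366,350),(366,494)],.049),('wrist3.png',(251,189),5,[(215,340),(519,340)],.033),('wrist4.png',(269,199),6.5,[(208,525),(560,525)],.049)]:
    im,c=load(fn)
    P=onz(c,[(off[0]+(x+.5)/sc-.5,off[1]+(y+.5)/sc-.5) for x,y in L],z); print(fn,np.round(P[:,:2],4).tolist(),P[:2].mean(0))
im,c=load('wrist4.png');print(np.round(c['extrinsics'],3).tolist())
```

```text
wrist3.png [[0.4945, -0.2554], [0.5251, -0.2553], [0.5097, -0.2402], [0.5097, -0.2717]] [ 0.50979446 -0.25534364  0.049     ]
wrist3.png [[0.4866, -0.2544], [0.5331, -0.2543]] [ 0.50987084 -0.25436019  0.033     ]
wrist4.png [[0.494, -0.2542], [0.5253, -0.2542]] [ 0.50963177 -0.25421584  0.049     ]
[[1.0, -0.002, -0.011, 0.509], [-0.01, -0.458, -0.889, -0.038], [-0.003, 0.889, -0.458, 0.134], [0.0, 0.0, 0.0, 1.0]]
```

```bash
cat >> h.py <<'E'
from scipy.spatial.transform import Rotation as Ro
def need(yaw,pos):
    "tool y at azimuth yaw, z down"
    s=r.read_state(); a=np.radians(yaw)
    y=np.array([np.cos(a),np.sin(a),0]); z=np.array([0,0,-1.]); x=np.cross(y,z)
    R=Ro.from_matrix(np.c_[x,y,z])*Ro.from_quat(s['tool_rot']).inv()
    print('t',s['t'],'pos',np.round(s['tool_pos'],4),'turn',np.round(R.as_rotvec(degrees=True),1),'shift',np.round((np.array(pos)-s['tool_pos'])*1000,1),'F',np.round(s['force'],1),'gap',round(s['finger_gap'],4),'q',np.round(s['joint_pos'],2))
E
python3 -c "
from h import *
need(0,[.510,-.2555,.110])"
```

```text
t 3.65 pos [ 0.5072 -0.1986  0.0882] turn [44.7 -0.3  0.7] shift [  2.8 -56.9  21.8] F [ 0.2 -0.5  0.2] gap 0.0879 q [-0.79  0.96  0.87  2.05  0.19  0.5  -0.33]
```

Call:
carry_out(
  rows=[
    [[8,0,0],[0,0,30],1],
    [[16,0,0],[0,-10,42],1],
    [[24,0,0],[1,-25,42],1],
    [[32,0,0],[2,-40,42],1],
    [[40,0,0.5],[3,-57,32],1],
    [[44.7,-0.3,0.7],[3,-57,22],1],
    [[44.7,-0.3,0.7],[3,-57,22],1],
  ],
)

```text
t: 4.35
tool_pos: [0.5091, -0.264, 0.116]
tool_rot: [0.711, 0.703, 0.004, 0.003]
force: [0.5, -0.8, -0.2]
finger_gap: 0.0881
```

```bash
python3 -c "
from h import *
need(0,[.510,-.2555,.0355])"
```

```text
t 4.35 pos [ 0.5091 -0.264   0.116 ] turn [-0.1  0.6  0.7] shift [  0.9   8.5 -80.5] F [ 0.5 -0.8 -0.2] gap 0.0881 q [ 0.2   0.58  0.27  1.86 -0.23  0.73  0.59]
```

Call:
carry_out(
  rows=[
    [[0,0.6,0.7],[1,8,-20],1],
    [[0,0.6,0.7],[1,8,-45],1],
    [[0,0.6,0.7],[1,8,-65],1],
    [[0,0.6,0.7],[1,8.5,-80],1],
    [[0,0.6,0.7],[1,8.5,-80],1],
    [[0,0.6,0.7],[1,8.5,-80],1],
  ],
)

```text
t: 4.95
tool_pos: [0.5106, -0.2554, 0.0369]
tool_rot: [0.707, 0.708, 0.001, 0.0]
force: [0.6, 0.1, 0.4]
finger_gap: 0.0882
```

```bash
python3 -c "
from h import *
need(0,[.510,-.2555,.0355])"
```

```text
t 4.95 pos [ 0.5106 -0.2554  0.0369] turn [-0.   0.1 -0.1] shift [-0.6 -0.1 -1.4] F [0.6 0.1 0.4] gap 0.0882 q [ 0.22  0.71  0.22  1.87 -0.27  0.59  0.61]
```

Call:
carry_out(
  rows=[
    [[0,0,0],[0,0,-1],0.4],
    [[0,0,0],[0,0,-1],0.3],
    [[0,0,0],[0,0,-1],0],
    [[0,0,0],[0,0,-1],0],
    [[0,0,0],[0,0,-1],0],
    [[0,0,0],[0,0,-1],0],
    [[0,0,0],[0,0,-1],0],
    [[0,0,0],[0,0,-1],0],
  ],
)

```text
t: 5.75
tool_pos: [0.5105, -0.2555, 0.0359]
tool_rot: [0.707, 0.708, 0.001, 0.0]
force: [0.0, 0.5, -0.4]
finger_gap: 0.0292
```

```bash
python3 -c "
from h import *
need(0,[.510,-.2555,.0355])"
```

```text
t 5.75 pos [ 0.5105 -0.2555  0.0359] turn [-0.   0.1 -0.1] shift [-0.5  0.  -0.4] F [ 0.   0.5 -0.4] gap 0.0292 q [ 0.22  0.71  0.22  1.87 -0.27  0.59  0.61]
```

Gripped (gap 29.2 mm). Lifting and carrying to above the hub with a +13° turn.

Call:
carry_out(
  rows=[
    [[0,0,0],[0,0,20],0],
    [[0,0,0],[0,0,50],0],
    [[0,0,0],[0,0,90],0],
    [[0,0,0],[3,15,120],0],
    [[0,0,3],[13,50,124],0],
    [[0,0,6],[23,90,124],0],
    [[0,0,9],[33,130,124],0],
    [[0,0,12],[43,170,124],0],
  ],
)

```text
t: 6.55
tool_pos: [0.5536, -0.0839, 0.16]
tool_rot: [0.628, 0.778, 0.001, 0.0]
force: [0.0, -0.9, -0.1]
finger_gap: 0.0291
```

```bash
python3 -c "
from h import *
need(13,[.592,.059,.160])"
```

```text
t 6.55 pos [ 0.5536 -0.0839  0.16  ] turn [-0.1  0.1  0.8] shift [ 38.4 142.9  -0. ] F [ 0.  -0.9 -0.1] gap 0.0291 q [-0.1   0.49  0.22  1.86 -0.15  0.81  0.41]
```

Call:
carry_out(
  rows=[
    [[0,0,1],[10,35,0],0],
    [[0,0,1],[20,70,0],0],
    [[0,0,1],[30,110,0],0],
    [[0,0,1],[37,138,0],0],
    [[0,0,1],[38,143,0],0],
    [[0,0,1],[38,143,0],0],
  ],
)

```text
t: 7.15
tool_pos: [0.5915, 0.0599, 0.1598]
tool_rot: [0.621, 0.784, 0.001, 0.0]
force: [0.2, -0.6, 0.0]
finger_gap: 0.0289
```

Run:
```python
from h import *
need(13,[.592,.059,.160])
im,c=snap('wrist','wrist5.png')
im,c=snap('scene','scene5.png')
x=cv2.resize(im[150:320,220:440],None,fx=3.5,fy=3.5,interpolation=cv2.INTER_CUBIC); cv2.imwrite('pics/scz5.png',x[:,:,::-1])
```

```text
t 7.15 pos [0.5915 0.0599 0.1598] turn [-0.1  0.1 -0.3] shift [ 0.5 -0.9  0.2] F [ 0.2 -0.6  0. ] gap 0.0289 q [-0.33  0.54  0.2   1.77 -0.14  0.85  0.17]
```

View pics/wrist5.png

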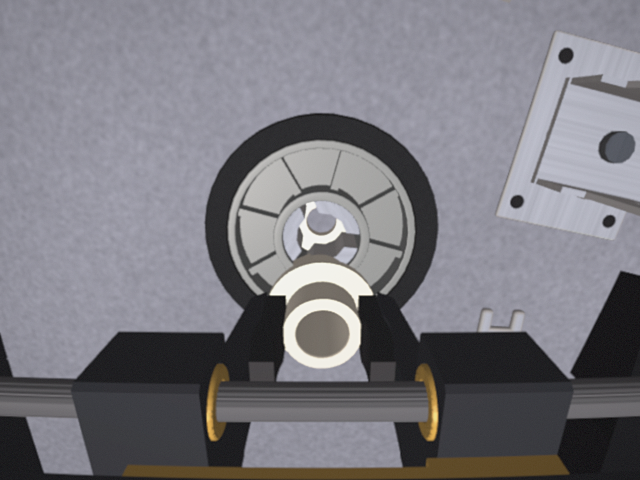

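View pics/scz5.png

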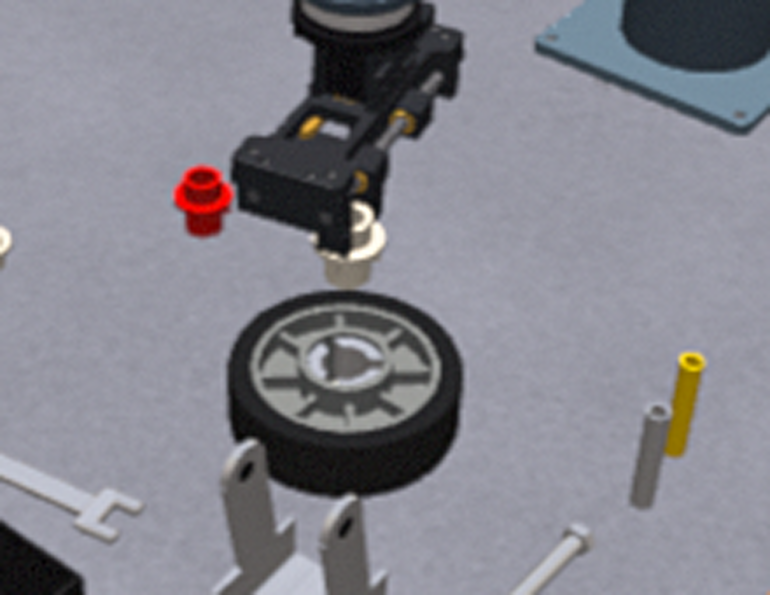

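Run:
```python
from h import *
im,c=load('wrist5.png')
x=cv2.resize(im[180:380,240:400],None,fx=4,fy=4,interpolation=cv2.INTER_CUBIC)[:600]; cv2.imwrite('pics/z5.png',x[:,:,::-1])
x=cv2.resize(im[180:380,240:400],None,fx=4,fy=4,interpolation=cv2.INTER_CUBIC)[400:]; cv2.imwrite('pics/z5b.png',x[:,:,::-1])
```

```text
(no output)
```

View pics/z5.png

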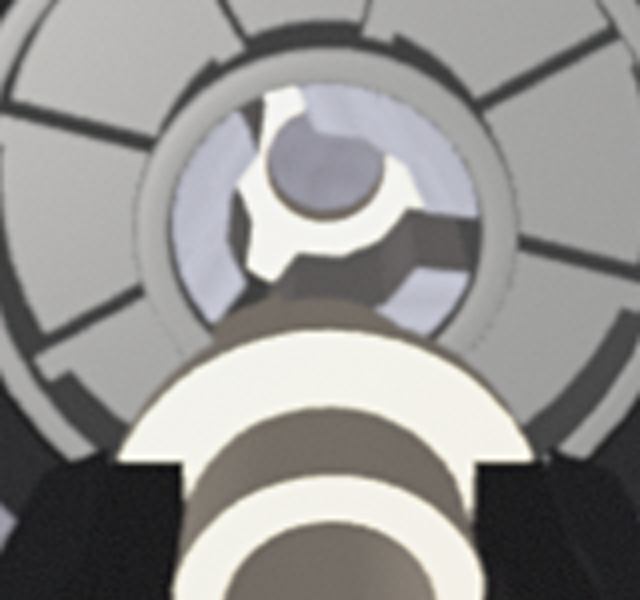

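View pics/z5b.png

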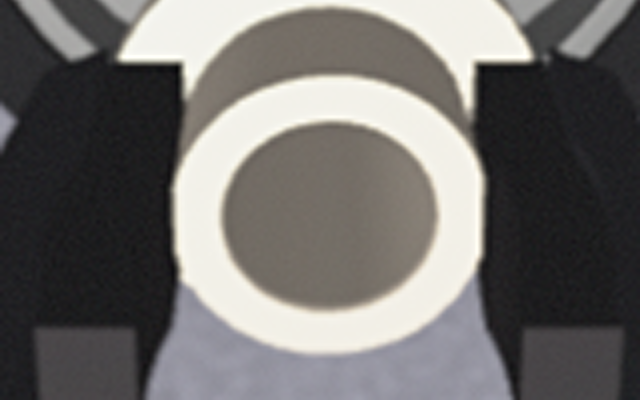

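Run:
```python
from h import *
im,c=load('wrist5.png')
f=lambda L:[(240+(x+.5)/4-.5,180+(y+.5)/4-.5) for x,y in L]
def circ(P):
    A=np.c_[2*P,np.ones(len(P))]; s=np.linalg.lstsq(A,(P**2).sum(1),rcond=None)[0]; return np.round([*s[:2],np.sqrt(s[2]+s[:2]@s[:2])],4)
P=lambda L,z:onz(c,f(L),z)[:,:2]
print('nose',circ(P([(172,600),(485,600),(328,475),(328,752)],.173)))
print('bore',circ(P([(222,615),(438,615),(330,521),(330,710)],.173)))
print('hub',circ(P([(133,215),(518,225),(325,47),(190,355),(180,98),(480,105),(475,345)],.055)))
# pocket wall lower edge visible on far(top) side? rim points
print('pocket', circ(P([(170,220),(480,225),(325,83),(205,125),(445,130),(215,325),(435,335)],.0535)))
k=P([(473,245),(250,108)],.05); print(k, [np.degrees(np.arctan2(k[:,1]-y,k[:,0]-x)) for x,y in [(.592,.059)]])
```

```text
nose [0.5921 0.0593 0.015 ]
bore [0.5922 0.0594 0.0103]
hub [0.5918 0.0599 0.032 ]
pocket [0.5917 0.0597 0.0258]
[[0.61673885 0.06182035]
 [0.57502413 0.07626662]] [array([  6.50391428, 134.51351668])]
```

Bush and hub agree to about 0.5 mm. Descending.

Call:
carry_out(
  rows=[
    [[0,0,0],[0,0,-25],0],
    [[0,0,0],[0,0,-50],0],
    [[0,0,0],[0,0,-63],0],
    [[0,0,0],[0,0,-70],0],
    [[0,0,0],[0,0,-74],0],
    [[0,0,0],[0,0,-78],0],
    [[0,0,0],[0,0,-80],0],
    [[0,0,0],[0,0,-80],0],
  ],
)

```text
t: 8.05
tool_pos: [0.592, 0.0584, 0.0821]
tool_rot: [0.622, 0.783, 0.001, 0.0]
force: [-5.7, 2.3, 13.9]
finger_gap: 0.0288
```

```bash
python3 -c "
from h import *
need(13,[.5913,.0598,.072])"
```

```text
t 8.05 pos [0.592  0.0584 0.0821] turn [-0.1  0.1 -0.1] shift [ -0.7   1.4 -10.1] F [-5.7  2.3 13.9] gap 0.0288 q [-0.3   0.65  0.18  1.8  -0.17  0.7   0.2 ]
```

Contact at 14 N with the spigot just at the liner. I'll back off and look.

Call:
carry_out(
  rows=[
    [[0,0,0],[0,0,4],0],
    [[0,0,0],[0,0,8],0],
    [[0,0,0],[0,0,8],0],
  ],
)

```text
t: 8.35
tool_pos: [0.5929, 0.0583, 0.0912]
tool_rot: [0.622, 0.783, 0.002, 0.001]
force: [-0.7, 0.4, -0.2]
finger_gap: 0.0291
```

Run:
```python
from h import *
need(13,[.5913,.0598,.072])
im,c=snap('wrist','wrist6.png')
x=cv2.resize(im[180:380,240:400],None,fx=4,fy=4,interpolation=cv2.INTER_CUBIC)
cv2.imwrite('pics/z6.png',x[:600,:,::-1])
im,c=snap('scene','scene6.png')
x=cv2.resize(im[180:310,240:400],None,fx=4.5,fy=4.5,interpolation=cv2.INTER_CUBIC); cv2.imwrite('pics/scz6.png',x[:,:,::-1])
```

```text
t 8.35 pos [0.5929 0.0583 0.0912] turn [-0.1  0.3 -0.1] shift [ -1.6   1.5 -19.2] F [-0.7  0.4 -0.2] gap 0.0291 q [-0.3   0.64  0.18  1.8  -0.17  0.71  0.19]
```

View pics/wrist6.png

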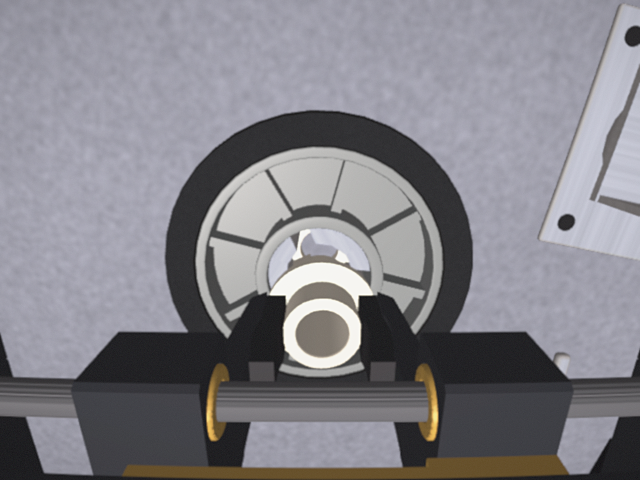

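View pics/scz6.png

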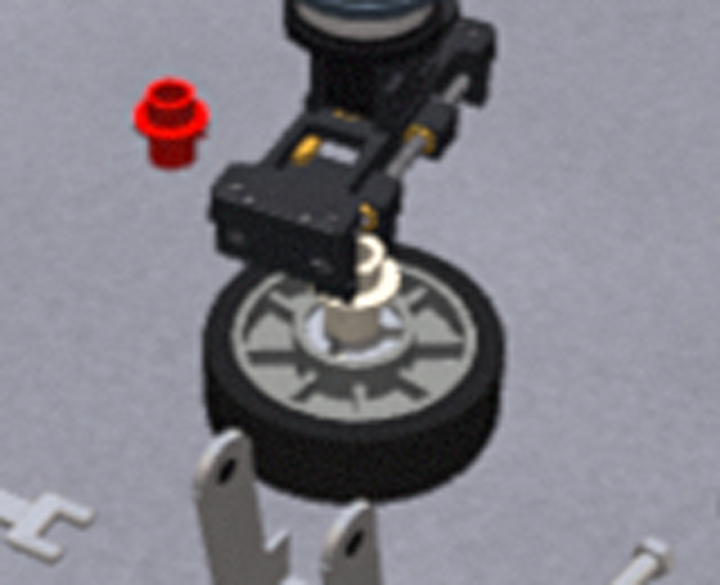

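Run:
```python
from h import *
im,c=load('wrist6.png')
x=cv2.resize(im[200:380,240:400],None,fx=4.5,fy=4.5,interpolation=cv2.INTER_CUBIC)
cv2.imwrite('pics/z6.png',x[:590,:,::-1]);cv2.imwrite('pics/z6b.png',x[390:,:,::-1])
```

```text
(no output)
```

View pics/z6.png

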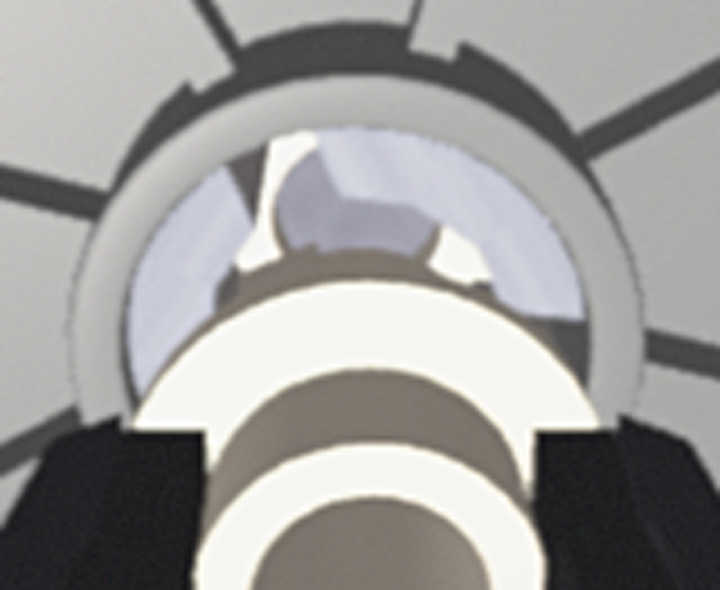

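View pics/z6b.png

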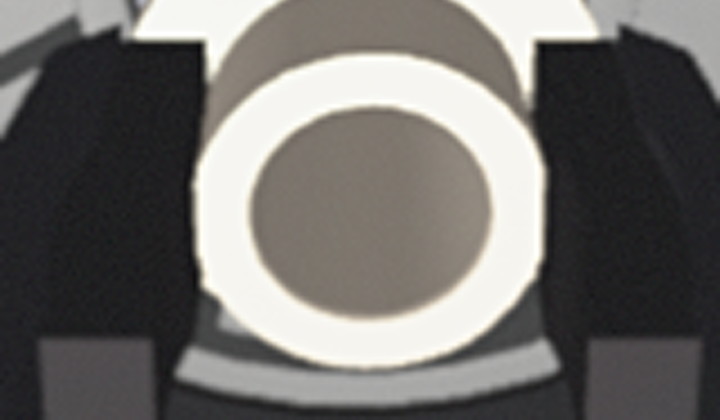

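Run:
```python
from h import *
im,c=load('wrist6.png')
f=lambda L:[(240+(x+.5)/4.5-.5,200+(y+.5)/4.5-.5) for x,y in L]
def circ(P):
    A=np.c_[2*P,np.ones(len(P))]; s=np.linalg.lstsq(A,(P**2).sum(1),rcond=None)[0]; return np.round([*s[:2],np.sqrt(s[2]+s[:2]@s[:2])],4)
P=lambda L,z:onz(c,f(L),z)[:,:2]
print('nose',circ(P([(195,600),(546,600),(372,443),(372,760)],.1043)))
print('bore',circ(P([(250,602),(492,602),(372,496),(372,710)],.1043)))
print('hub',circ(P([(70,330),(645,345),(355,72),(110,205),(590,160),(85,400)],.055)))
print('pocket', circ(P([(127,330),(590,330),(360,127),(215,175),(505,175)],.0545)))
k=P([(248,155),(590,322)],.05); print(np.degrees(np.arctan2(k[:,1]-.0595,k[:,0]-.592)),np.hypot(k[:,1]-.0595,k[:,0]-.592))
```

```text
nose [0.5935 0.0575 0.0151]
bore [0.5935 0.0577 0.0103]
hub [0.5922 0.06   0.0316]
pocket [0.5921 0.0592 0.0256]
[133.13974369  15.59518716] [0.02408348 0.02606651]
```

Tool drifted: the bush is off by (+1.5,−2.0) mm from the hub. Correcting.

Call:
carry_out(
  rows=[
    [[0,0,0],[-1.5,2,0],0],
    [[0,0,0],[-1.5,2,0],0],
    [[0,0.2,0],[-1.5,2,0],0],
  ],
)

```text
t: 8.75
tool_pos: [0.5904, 0.0604, 0.0901]
tool_rot: [0.622, 0.783, 0.0, -0.001]
force: [0.2, 0.2, 0.2]
finger_gap: 0.0292
```

```bash
python3 -c "
from h import *
need(13,[.5914,.0603,.082])"
```

```text
t 8.75 pos [0.5904 0.0604 0.0901] turn [-0.1 -0.1 -0.1] shift [ 1.  -0.1 -8.1] F [0.2 0.2 0.2] gap 0.0292 q [-0.31  0.64  0.18  1.8  -0.17  0.72  0.19]
```

Call:
carry_out(
  rows=[
    [[0,0,0],[0.8,0,-3],0],
    [[0,0,0],[0.8,0,-6],0],
    [[0,0,0],[0.8,0,-8],0],
    [[0,0,0],[0.8,0,-8],0],
  ],
)

```text
t: 9.15
tool_pos: [0.591, 0.0602, 0.0816]
tool_rot: [0.622, 0.783, 0.0, -0.001]
force: [0.5, -0.7, 0.4]
finger_gap: 0.0291
```

```bash
python3 -c "
from h import *
need(13,[.5914,.0603,.072])"
```

```text
t 9.15 pos [0.591  0.0602 0.0816] turn [-0.1 -0.1 -0.1] shift [ 0.4  0.1 -9.6] F [ 0.5 -0.7  0.4] gap 0.0291 q [-0.3   0.66  0.18  1.8  -0.17  0.7   0.19]
```

No force now; the spigot is in the bore. Continuing down in small steps.

Call:
carry_out(
  rows=[
    [[0,0,0],[0.3,0,-3],0],
    [[0,0,0],[0.3,0,-6],0],
    [[0,0,0],[0.3,0,-9],0],
    [[0,0,0],[0.3,0,-9],0],
  ],
)

```text
t: 9.55
tool_pos: [0.5911, 0.0602, 0.0721]
tool_rot: [0.622, 0.783, -0.0, -0.001]
force: [0.3, 0.3, 0.1]
finger_gap: 0.0288
```

Call:
carry_out(
  rows=[
    [[0,0,0],[0,0,-2],0],
    [[0,0,0],[0,0,-3.5],0],
    [[0,0,0],[0,0,-3.5],0],
  ],
)

```text
t: 9.85
tool_pos: [0.5911, 0.0602, 0.0685]
tool_rot: [0.622, 0.783, -0.0, -0.001]
force: [-0.2, -0.3, -1.8]
finger_gap: 0.0293
```

```bash
python3 -c "
from h import *
need(13,[.5914,.0603,.058])"
```

```text
t 9.85 pos [0.5911 0.0602 0.0685] turn [-0.1 -0.1 -0.1] shift [  0.3   0.1 -10.5] F [-0.2 -0.3 -1.8] gap 0.0293 q [-0.3   0.68  0.17  1.8  -0.17  0.68  0.2 ]
```

Call:
carry_out(
  rows=[
    [[0,0,0],[0,0,-1],0],
    [[0,0,0],[0,0,-2.5],0],
    [[0,0,0],[0,0,-2.5],0],
  ],
)

```text
t: 10.15
tool_pos: [0.5911, 0.0601, 0.0658]
tool_rot: [0.622, 0.783, -0.0, -0.001]
force: [0.6, -1.0, 0.1]
finger_gap: 0.0288
```

```bash
python3 -c "
from h import *
need(13,[.5914,.0603,.058])"
```

```text
t 10.15 pos [0.5911 0.0601 0.0658] turn [-0.1 -0.1 -0.1] shift [ 0.3  0.2 -7.8] F [ 0.6 -1.   0.1] gap 0.0288 q [-0.3   0.68  0.17  1.8  -0.17  0.68  0.2 ]
```

Call:
carry_out(
  rows=[
    [[0,0,0],[0,0,-1],0],
    [[0,0,0],[0,0,-2.5],0],
    [[0,0,0],[0,0,-2.5],0],
  ],
)

```text
t: 10.45
tool_pos: [0.5911, 0.0601, 0.0632]
tool_rot: [0.622, 0.783, -0.0, -0.001]
force: [1.1, -1.6, -0.7]
finger_gap: 0.0291
```

Call:
carry_out(
  rows=[
    [[0,0,0],[0,0,-1],0],
    [[0,0,0],[0,0,-2],0],
    [[0,0,0],[0,0,-2],0],
  ],
)

```text
t: 10.75
tool_pos: [0.5911, 0.0601, 0.0611]
tool_rot: [0.622, 0.783, -0.0, -0.001]
force: [0.7, -0.7, -0.8]
finger_gap: 0.029
```

```bash
python3 -c "
from h import *
need(13,[.5914,.0603,.058])
im,c=snap('wrist','wrist7.png')
im,c=snap('scene','scene7.png')
x=cv2.resize(im[180:310,240:400],None,fx=4.5,fy=4.5,interpolation=cv2.INTER_CUBIC); cv2.imwrite('pics/scz7.png',x[:,:,::-1])
"
```

```text
t 10.75 pos [0.5911 0.0601 0.0611] turn [-0.1 -0.1 -0.1] shift [ 0.3  0.2 -3.1] F [ 0.7 -0.7 -0.8] gap 0.029 q [-0.3   0.69  0.17  1.8  -0.17  0.67  0.2 ]
```

View pics/wrist7.png

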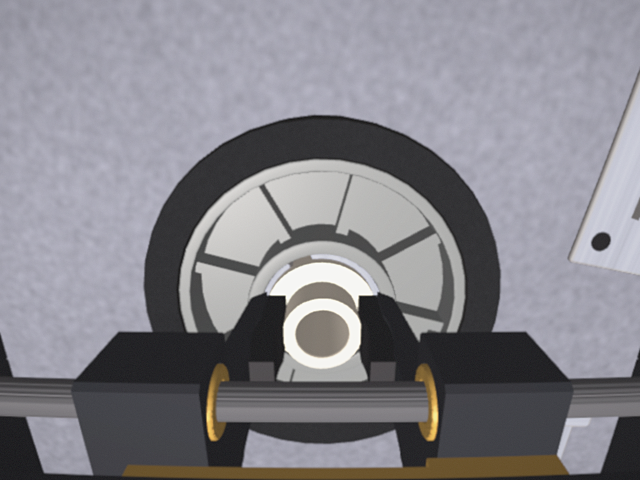

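View pics/scz7.png

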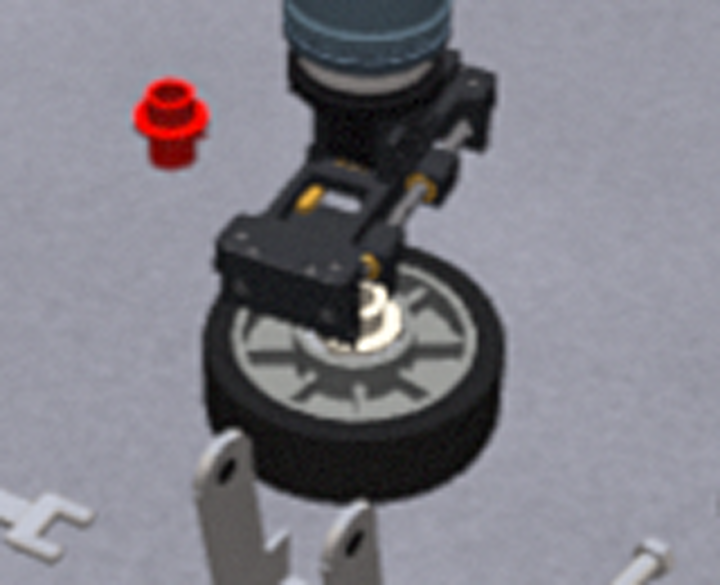

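Keys have dropped in with no contact force, and the flange is just above the pocket. Last few millimetres until light contact.

Call:
carry_out(
  rows=[
    [[0,0,0],[0,0,-1],0],
    [[0,0,0],[0,0,-2],0],
    [[0,0,0],[0,0,-2],0],
  ],
)

```text
t: 11.15
tool_pos: [0.5911, 0.06, 0.059]
tool_rot: [0.622, 0.783, -0.0, -0.001]
force: [-0.2, -0.1, -0.5]
finger_gap: 0.029
```

Call:
carry_out(
  rows=[
    [[0,0,0],[0,0,-1],0],
    [[0,0,0],[0,0,-1.3],0],
    [[0,0,0],[0,0,-1.3],0],
  ],
)

```text
t: 11.45
tool_pos: [0.5912, 0.06, 0.058]
tool_rot: [0.622, 0.783, -0.0, -0.001]
force: [-1.3, 0.5, 3.6]
finger_gap: 0.0291
```

```bash
python3 -c "
from h import *
need(13,[.5914,.0603,.058])"
```

```text
t 11.45 pos [0.5912 0.06   0.058 ] turn [-0.1 -0.1 -0.1] shift [0.2 0.3 0. ] F [-1.3  0.5  3.6] gap 0.0291 q [-0.3   0.69  0.17  1.8  -0.18  0.66  0.2 ]
```

Contact exactly at the seated height (TCP 0.058, 3.6 N). Releasing and rising.

Call:
carry_out(
  rows=[
    [[0,0,0],[0,0,0],0.5],
    [[0,0,0],[0,0,0],0.6],
    [[0,0,0],[0,0,0],0.6],
    [[0,0,0],[0,0,1],0.6],
    [[0,0,0],[0,0,20],0.6],
    [[0,0,0],[0,0,50],0.6],
    [[0,0,0],[0,20,90],0.6],
    [[0,0,0],[0,40,110],0.6],
  ],
)

```text
t: 12.25
tool_pos: [0.5927, 0.0999, 0.1711]
tool_rot: [0.623, 0.783, 0.001, 0.0]
force: [0.1, 0.6, -0.2]
finger_gap: 0.053
```

Run:
```python
from h import *
need(13,[.5914,.0603,.058])
im,c=snap('wrist','wrist8.png')
P=proj(c,[.592,.0595,.06])[0].astype(int); print(P)
u,v=P; x=cv2.resize(im[v-45:v+45,u-55:u+55],None,fx=6,fy=6,interpolation=cv2.INTER_CUBIC); cv2.imwrite('pics/z8.png',x[:,:,::-1])
```

```text
t 12.25 pos [0.5927 0.0999 0.1711] turn [-0.1  0.1  0. ] shift [  -1.3  -39.6 -113.1] F [ 0.1  0.6 -0.2] gap 0.053 q [-0.39  0.54  0.21  1.74 -0.14  0.88  0.1 ]
[306 287]
```

View pics/z8.png

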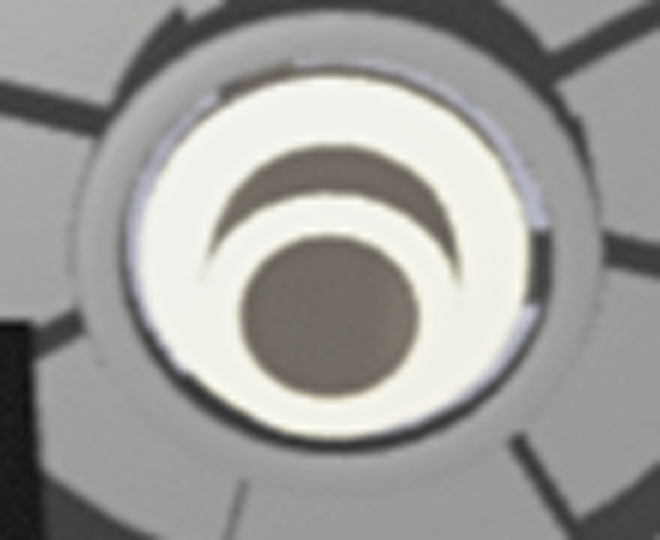

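The flange sits level in the rim and the keys are hidden in the notches, so the bush is home. Now to the sleeve with the jaws along y.

Call:
carry_out(
  rows=[
    [[0,0,8],[-4,10,29],0.6],
    [[0,0,16],[-8,30,29],0.6],
    [[0,0,24],[-12,50,29],0.6],
    [[0,0,32],[-18,70,29],0.6],
    [[0,0,40],[-24,90,29],0.6],
    [[0,0,48],[-32,120,29],0.6],
    [[0,0,56],[-40,140,29],0.6],
    [[0,0,64],[-43,152,29],0.6],
  ],
)

```text
t: 13.1
tool_pos: [0.5493, 0.2598, 0.2019]
tool_rot: [0.106, 0.994, 0.004, -0.002]
force: [0.4, 0.8, 1.1]
finger_gap: 0.0531
```

Call:
carry_out(
  rows=[
    [[0,0,8],[0,0,0],0.6],
    [[0,0,13],[0,0,0],0.6],
    [[0,0,13],[0,0,0],0.6],
    [[0,0,13],[0,0,0],0.6],
  ],
)

```text
t: 13.5
tool_pos: [0.5493, 0.2594, 0.2016]
tool_rot: [-0.005, 1.0, 0.003, -0.003]
force: [0.6, -0.3, 0.1]
finger_gap: 0.0527
```

Run:
```python
from h import *
im,c=load('wrist8.png')
f=lambda L:[(251+(x+.5)/6-.5,242+(y+.5)/6-.5) for x,y in L]
def circ(P):
    A=np.c_[2*P,np.ones(len(P))]; s=np.linalg.lstsq(A,(P**2).sum(1),rcond=None)[0]; return np.round([*s[:2],np.sqrt(s[2]+s[:2]@s[:2])],4)
print('bore',circ(onz(c,f([(240,317),(418,317),(329,234),(329,398)]),.071)[:,:2]))
print('flange',circ(onz(c,f([(135,240),(530,250),(335,75),(330,440)]),.055)[:,:2]))
need(90,[.526,.252,.2])
im,c=snap('wrist','wrist9.png')
```

```text
bore [0.5914 0.0595 0.0102]
flange [0.5913 0.0589 0.0238]
t 13.5 pos [0.5493 0.2594 0.2016] turn [-0.4 -0.4 -0.6] shift [-23.3  -7.4  -1.6] F [ 0.6 -0.3  0.1] gap 0.0527 q [-0.41  0.51 -0.13  1.68  0.07  0.96  1.01]
```

View pics/wrist9.png

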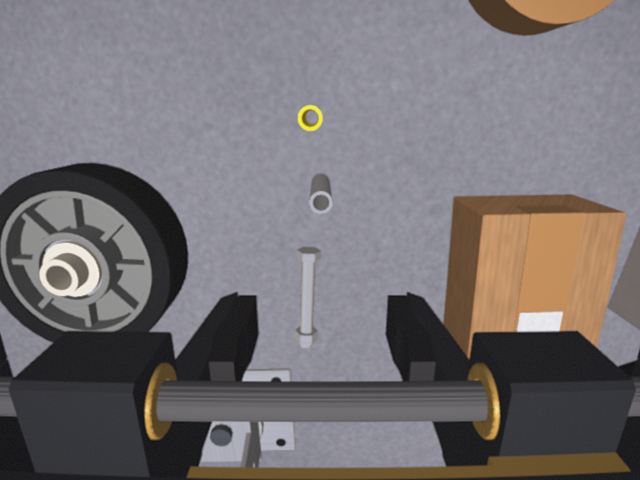

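Grey sleeve's top ring is at (320,202), yellow at (310,118), bolt below.

Run:
```python
from h import *
im,c=load('wrist9.png')
x=cv2.resize(im[160:225,285:355],None,fx=8,fy=8,interpolation=cv2.INTER_CUBIC); cv2.imwrite('pics/z9.png',x[:,:,::-1])
print(onz(c,[(320,202),(310,118)],.082), onz(c,[(308,250),(306,340),(320,182)],.0))
```

```text
[[0.52874408 0.25925315 0.082     ]
 [0.47388187 0.25227637 0.082     ]] [[0.59205844 0.24909449 0.        ]
 [0.68719683 0.24717925 0.        ]
 [0.52892706 0.25950425 0.        ]]
```

View pics/z9.png

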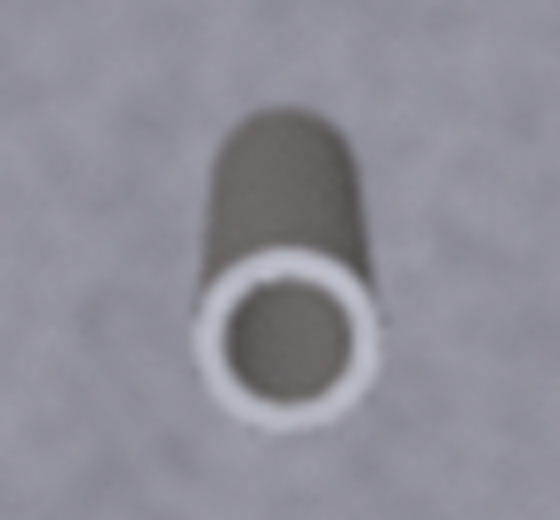

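Call:
carry_out(
  rows=[
    [[-0.4,-0.4,-0.6],[-10,0,-20],0.6],
    [[-0.4,-0.4,-0.6],[-20.5,0,-50],0.6],
    [[-0.4,-0.4,-0.6],[-20.5,0,-80],0.6],
    [[-0.4,-0.4,-0.6],[-20.5,0,-95],0.6],
    [[-0.4,-0.4,-0.6],[-20.5,0,-100],0.6],
    [[-0.4,-0.4,-0.6],[-20.5,0,-100],0.6],
  ],
)

```text
t: 14.15
tool_pos: [0.5292, 0.2594, 0.1017]
tool_rot: [0.0, 1.0, -0.0, 0.0]
force: [-0.6, -0.1, 0.7]
finger_gap: 0.0529
```

Run:
```python
from h import *
need(90,[.5286,.2594,.070])
im,c=snap('wrist','wrist10.png')
```

```text
t 14.15 pos [0.5292 0.2594 0.1017] turn [0.  0.1 0. ] shift [ -0.6   0.  -31.7] F [-0.6 -0.1  0.7] gap 0.0529 q [-0.44  0.61 -0.12  1.79  0.1   0.74  0.95]
```

View pics/wrist10.png

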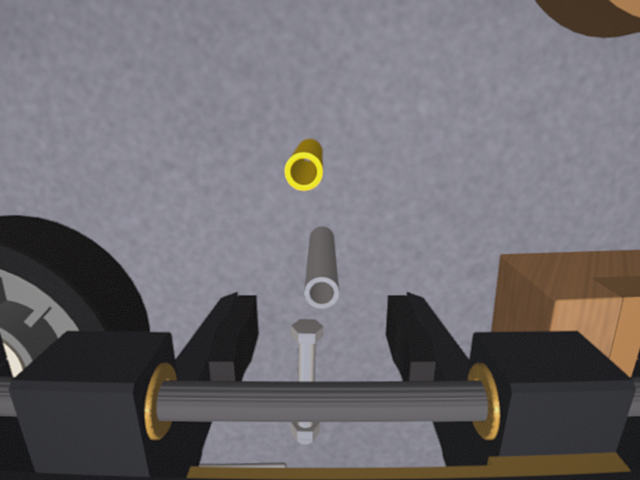

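Call:
carry_out(
  rows=[
    [[0,0,0],[-0.5,0,-12],0.6],
    [[0,0,0],[-0.5,0,-25],0.6],
    [[0,0,0],[-0.5,0,-32],0.6],
    [[0,0,0],[-0.5,0,-32],0.5],
    [[0,0,0],[-0.5,0,-32],0.3],
    [[0,0,0],[-0.5,0,-32],0],
    [[0,0,0],[-0.5,0,-32],0],
    [[0,0,0],[-0.5,0,-32],0],
  ],
)

```text
t: 15.0
tool_pos: [0.5293, 0.2598, 0.0708]
tool_rot: [0.0, 1.0, 0.0, 0.001]
force: [-0.1, -0.3, 1.7]
finger_gap: 0.0146
```

Call:
carry_out(
  rows=[
    [[0,0,0],[0,0,0],0],
    [[0,0,0],[0,0,0],0],
    [[0,0,0],[0,0,0],0],
  ],
)

```text
t: 15.3
tool_pos: [0.5293, 0.2597, 0.0708]
tool_rot: [0.0, 1.0, 0.0, 0.001]
force: [0.5, 0.0, -0.2]
finger_gap: 0.015
```

Run:
```python
from h import *
need(90,[.5286,.2594,.070])
im,c=snap('wrist','wrist11.png')
```

```text
t 15.3 pos [0.5293 0.2597 0.0708] turn [-0.   0.1  0. ] shift [-0.7 -0.3 -0.8] F [ 0.5  0.  -0.2] gap 0.015 q [-0.45  0.66 -0.11  1.8   0.11  0.68  0.94]
```

View pics/wrist11.png

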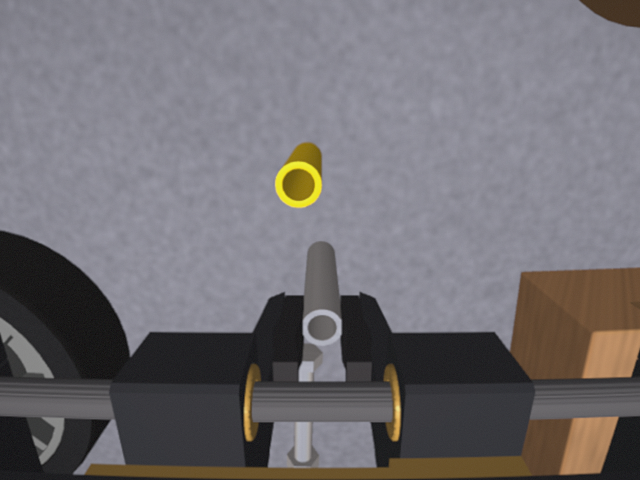

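Sleeve gripped. Lifting and carrying over the bush.

Call:
carry_out(
  rows=[
    [[0,0,0],[0,0,15],0],
    [[0,0,0],[0,0,45],0],
    [[0,0,0],[0,0,80],0],
    [[0,0,0],[3,-8,100],0],
    [[0,0,0],[12,-38,100],0],
    [[0,0,0],[24,-76,100],0],
    [[0,0,0],[36,-114,100],0],
    [[0,0,0],[48,-152,100],0],
  ],
)

```text
t: 16.15
tool_pos: [0.5778, 0.1064, 0.1721]
tool_rot: [-0.0, 1.0, 0.0, 0.002]
force: [0.6, -0.0, -0.8]
finger_gap: 0.0145
```

Call:
carry_out(
  rows=[
    [[0,0,0],[8,-28,0],0],
    [[0,0,0],[14,-48,0],0],
    [[0,0,0],[14,-48,0],0],
    [[0,0,0],[14,-48,0],0],
  ],
)

```text
t: 16.55
tool_pos: [0.5918, 0.059, 0.1728]
tool_rot: [0.0, 1.0, 0.001, 0.002]
force: [0.3, 0.8, -2.3]
finger_gap: 0.0151
```

Run:
```python
from h import *
need(90,[.5914,.0595,.171])
im,c=snap('wrist','wrist12.png')
im,c=snap('scene','scene12.png')
x=cv2.resize(im[150:310,220:420],None,fx=3.7,fy=3.7,interpolation=cv2.INTER_CUBIC); cv2.imwrite('pics/scz12.png',x[:,:,::-1])
```

```text
t 16.55 pos [0.5918 0.059  0.1728] turn [-0.1  0.2  0. ] shift [-0.4  0.5 -1.8] F [ 0.3  0.8 -2.3] gap 0.0151 q [-0.1   0.52 -0.1   1.75  0.06  0.88  1.34]
```

View pics/wrist12.png

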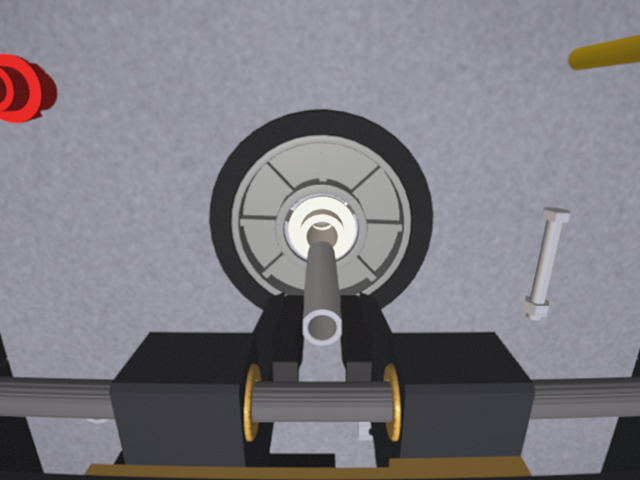

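View pics/scz12.png

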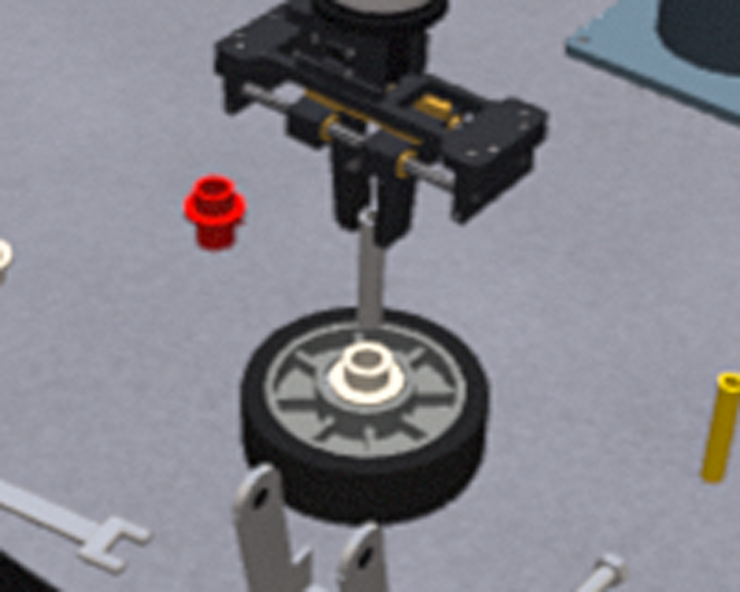

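Run:
```python
from h import *
im,c=load('wrist12.png')
x=cv2.resize(im[185:350,270:375],None,fx=6,fy=6,interpolation=cv2.INTER_CUBIC)
cv2.imwrite('pics/z12.png',x[:590,:,::-1]); cv2.imwrite('pics/z12b.png',x[590:,:,::-1])
```

```text
(no output)
```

View pics/z12.png

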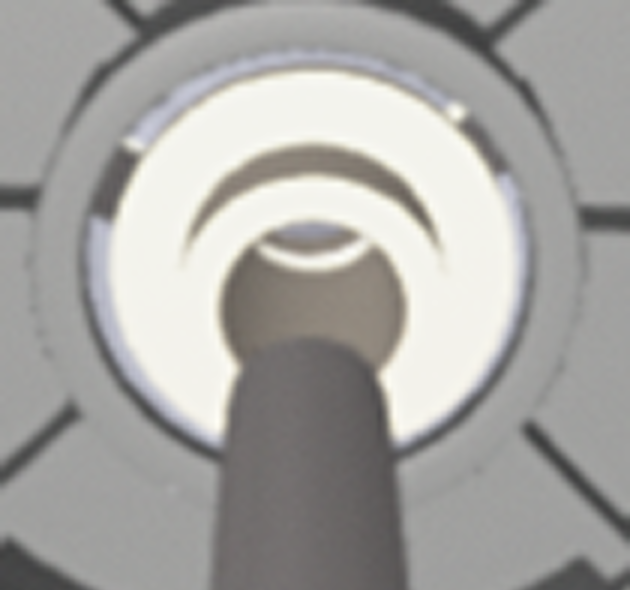

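View pics/z12b.png

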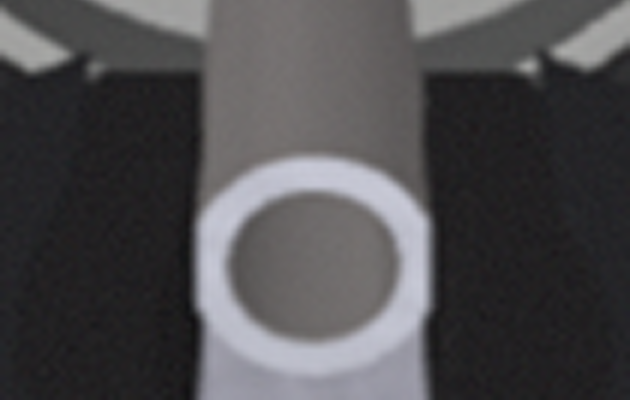

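Run:
```python
from h import *
im,c=load('wrist12.png')
f=lambda L:[(270+(x+.5)/6-.5,185+(y+.5)/6-.5) for x,y in L]
P=lambda L,z:np.round(onz(c,f(L),z)[:,:2],4)
b=P([(220,312),(407,312),(313,222)],.071); print('bore',b,(b[0]+b[1])/2, b[2]+[.010,0])
print('nose top', P([(313,173)],.071)+[.015,0],'flange',P([(107,260),(525,260),(316,68)],.055))
t=P([(194,855),(433,855),(313,745),(313,965)],.184); print('top',t[:2].mean(0),t[2:].mean(0),t)
bo=P([(238,385),(385,385),(311,337)],.102); print('bot',bo[:2].mean(0),bo[2]+[.008,0],bo)
```

```text
bore [[0.5914 0.0495]
 [0.5914 0.0698]
 [0.5812 0.0596]] [0.5914  0.05965] [0.5912 0.0596]
nose top [[0.5908 0.0596]] flange [[0.5903 0.036 ]
 [0.5903 0.084 ]
 [0.5679 0.06  ]]
top [0.59125 0.0594 ] [0.5914 0.0594] [[0.5912 0.0518]
 [0.5913 0.067 ]
 [0.5834 0.0594]
 [0.5994 0.0594]]
bot [0.5887  0.05935] [0.5918 0.0593] [[0.5887 0.0523]
 [0.5887 0.0664]
 [0.5838 0.0593]]
```

Sleeve bottom is at (0.5918,0.0593) and the bore at (0.5913,0.0596), well within the 2 mm clearance. Lowering.

Call:
carry_out(
  rows=[
    [[0,0,0],[-0.3,0.3,-10],0],
    [[0,0,0],[-0.3,0.3,-20],0],
    [[0,0,0],[-0.3,0.3,-25],0],
    [[0,0,0],[-0.3,0.3,-25],0],
  ],
)

```text
t: 17.05
tool_pos: [0.5902, 0.0609, 0.1461]
tool_rot: [-0.001, 1.0, 0.001, 0.001]
force: [0.3, -0.2, -0.7]
finger_gap: 0.0147
```

Run:
```python
from h import *
need(90,[.5915,.0593,.074])
```

```text
t 17.05 pos [0.5902 0.0609 0.1461] turn [-0.1  0.1 -0.2] shift [  1.3  -1.6 -72.1] F [ 0.3 -0.2 -0.7] gap 0.0147 q [-0.11  0.55 -0.1   1.76  0.07  0.83  1.34]
```

Call:
carry_out(
  rows=[
    [[0,0,0],[1.2,-1.4,1],0],
    [[0,0,0],[1.2,-1.4,1],0],
    [[0,0,0],[1.2,-1.4,1],0],
  ],
)

```text
t: 17.35
tool_pos: [0.5917, 0.0594, 0.1474]
tool_rot: [-0.001, 1.0, 0.001, 0.001]
force: [-0.4, 0.1, -0.2]
finger_gap: 0.0145
```

Run:
```python
from h import *
need(90,[.5915,.0595,.074])
```

```text
t 17.35 pos [0.5917 0.0594 0.1474] turn [-0.1  0.1 -0.2] shift [ -0.2   0.1 -73.4] F [-0.4  0.1 -0.2] gap 0.0145 q [-0.1   0.55 -0.1   1.76  0.07  0.83  1.34]
```

Call:
carry_out(
  rows=[
    [[0,0,0],[0,0,-4],0],
    [[0,0,0],[0,0,-8],0],
    [[0,0,0],[0,0,-14],0],
    [[0,0,0],[0,0,-20],0],
    [[0,0,0],[0,0,-20],0],
  ],
)

```text
t: 17.85
tool_pos: [0.5908, 0.0593, 0.1262]
tool_rot: [-0.001, 1.0, 0.001, -0.0]
force: [0.0, -0.1, -1.2]
finger_gap: 0.015
```

Run:
```python
from h import *
need(90,[.5915,.0595,.074])
```

```text
t 17.85 pos [0.5908 0.0593 0.1262] turn [-0.1 -0.  -0.2] shift [  0.7   0.2 -52.2] F [ 0.  -0.1 -1.2] gap 0.015 q [-0.11  0.58 -0.09  1.77  0.07  0.79  1.34]
```

Sleeve bottom is now 16 mm into the bush, force free. Continuing.

Call:
carry_out(
  rows=[
    [[0,0,0],[0.6,0.2,-6],0],
    [[0,0,0],[0.6,0.2,-12],0],
    [[0,0,0],[0.6,0.2,-18],0],
    [[0,0,0],[0.6,0.2,-24],0],
    [[0,0,0],[0.6,0.2,-30],0],
    [[0,0,0],[0.6,0.2,-30],0],
  ],
)

```text
t: 18.45
tool_pos: [0.5907, 0.0594, 0.0951]
tool_rot: [-0.001, 1.0, 0.0, -0.001]
force: [-0.7, -0.7, -1.0]
finger_gap: 0.0144
```

Run:
```python
from h import *
need(90,[.5915,.0595,.074])
```

```text
t 18.45 pos [0.5907 0.0594 0.0951] turn [-0.  -0.1 -0.2] shift [  0.8   0.1 -21.1] F [-0.7 -0.7 -1. ] gap 0.0144 q [-0.11  0.63 -0.09  1.78  0.08  0.73  1.33]
```

Call:
carry_out(
  rows=[
    [[0,0,0],[0.6,0,-5],0],
    [[0,0,0],[0.6,0,-10],0],
    [[0,0,0],[0.6,0,-15],0],
    [[0,0,0],[0.6,0,-19],0],
    [[0,0,0],[0.6,0,-21],0],
    [[0,0,0],[0.6,0,-21],0],
  ],
)

```text
t: 19.05
tool_pos: [0.5912, 0.0594, 0.0738]
tool_rot: [-0.001, 1.0, 0.0, -0.001]
force: [-0.1, 1.2, -1.0]
finger_gap: 0.0148
```

Run:
```python
from h import *
need(90,[.5915,.0595,.073])
im,c=snap('wrist','wrist13.png')
```

```text
t 19.05 pos [0.5912 0.0594 0.0738] turn [-0.  -0.1 -0.2] shift [ 0.3  0.1 -0.8] F [-0.1  1.2 -1. ] gap 0.0148 q [-0.11  0.66 -0.09  1.79  0.08  0.7   1.33]
```

View pics/wrist13.png

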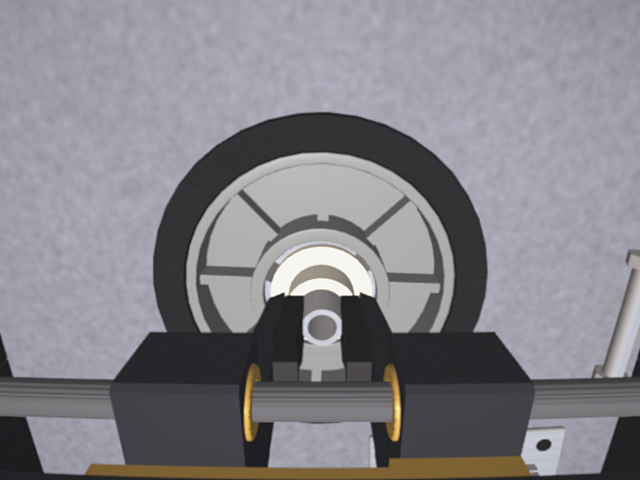

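About 3 mm above the bench; lowering 1 mm more, then releasing.

Call:
carry_out(
  rows=[
    [[0,0,0],[0.2,0,-1.2],0],
    [[0,0,0],[0.2,0,-1.2],0],
    [[0,0,0],[0.2,0,-1.2],0.4],
    [[0,0,0],[0.2,0,-1.2],0.5],
    [[0,0,0],[0.2,0,-1],0.5],
    [[0,0,0],[0.2,0,-1],0.5],
  ],
)

```text
t: 19.7
tool_pos: [0.5916, 0.0594, 0.0732]
tool_rot: [-0.001, 1.0, 0.0, -0.001]
force: [1.5, -0.2, 0.4]
finger_gap: 0.0434
```

Call:
carry_out(
  rows=[
    [[0,0,0],[0,0,5],0.5],
    [[0,0,0],[0,0,20],0.5],
    [[0,0,0],[0,0,50],0.5],
    [[0,0,0],[0,0,90],0.5],
    [[0,0,0],[15,0,110],0.5],
    [[0,0,0],[40,0,110],0.5],
    [[0,0,0],[40,0,110],0.5],
    [[0,0,0],[40,0,110],0.5],
  ],
)

```text
t: 20.5
tool_pos: [0.6315, 0.0594, 0.1838]
tool_rot: [-0.001, 1.0, 0.001, -0.001]
force: [0.1, 0.6, 0.1]
finger_gap: 0.0439
```

Run:
```python
from h import *
need(90,[.5915,.0595,.073])
im,c=snap('wrist','wrist14.png')
u,v=proj(c,[.592,.0595,.07])[0].astype(int)
x=cv2.resize(im[v-50:v+50,u-60:u+60],None,fx=5.5,fy=5.5,interpolation=cv2.INTER_CUBIC); cv2.imwrite('pics/z14.png',x[:,:,::-1]); print(u,v)
im,c=snap('scene','scene14.png')
x=cv2.resize(im[160:310,180:440],None,fx=3,fy=3,interpolation=cv2.INTER_CUBIC); cv2.imwrite('pics/scz14.png',x[:,:,::-1])
```

```text
t 20.5 pos [0.6315 0.0594 0.1838] turn [-0.1 -0.1 -0.2] shift [-4.000e+01  1.000e-01 -1.108e+02] F [0.1 0.6 0.1] gap 0.0439 q [-0.1   0.57 -0.09  1.62  0.06  0.95  1.36]
321 174
```

View pics/z14.png

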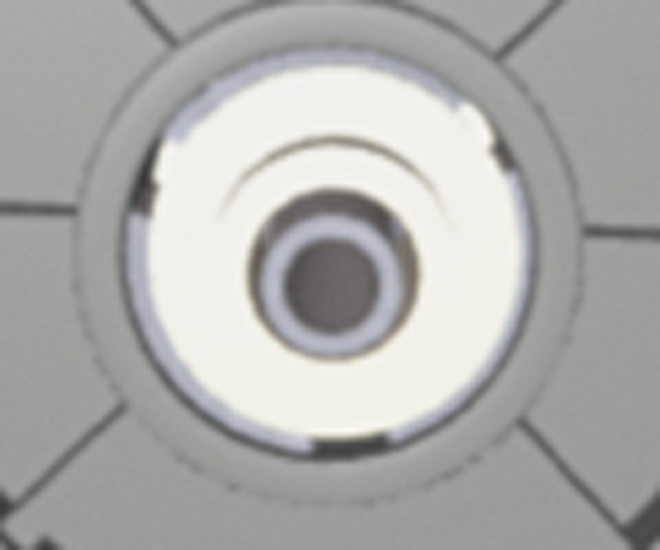

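View pics/scz14.png

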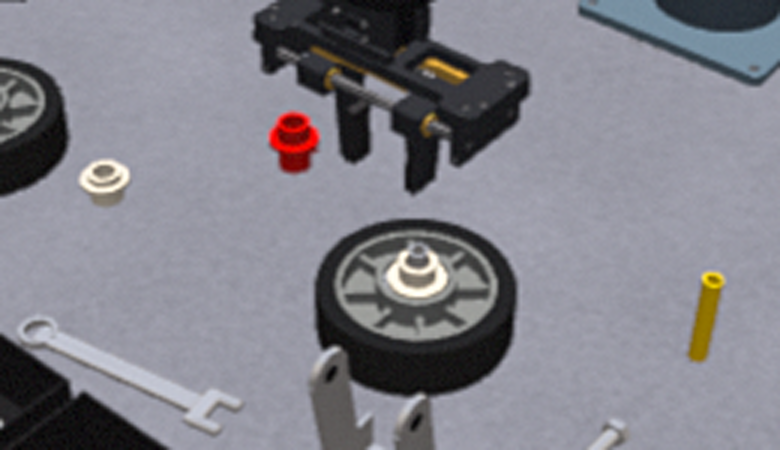

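Run:
```python
from h import *
im,c=load('wrist14.png')
f=lambda L:[(261+(x+.5)/5.5-.5,124+(y+.5)/5.5-.5) for x,y in L]
for z in (.082,.085,.09): 
  p=onz(c,f([(258,283),(406,283)]),z); print(z,p[:,:2].mean(0),np.linalg.norm(p[0]-p[1]))
p=onz(c,f([(147,245),(527,245)]),.055); print('flange dia',np.linalg.norm(p[0]-p[1]),p[:,:2].mean(0))
p=onz(c,f([(72,250),(584,250)]),.055); print('hub',np.linalg.norm(p[0]-p[1]),p[:,:2].mean(0))
# sleeve top via scene + wrist triangulation
a,ca=load('scene14.png')
o1,d1=ray(c,f([(332,283)])); o2,d2=ray(ca,[(180+418/3,160+247/3)])
A=np.c_[d1[0],-d2[0]]; s=np.linalg.lstsq(A,o2-o1,rcond=None)[0]; print('tri',o1+s[0]*d1[0],o2+s[1]*d2[0])
print(proj(ca,[[.5915,.0595,.082],[.5915,.0595,.085],[.5915,.0595,.071]])*1)
b,_=load('scene0.png'); d=np.abs(a.astype(int)-b).sum(2)>60; d[:180,:]=0
n,l,st,_=cv2.connectedComponentsWithStats(d.astype(np.uint8)); print([x.tolist() for x in st[1:] if x[4]>8])
```

```text
0.082 [0.59044194 0.05936327] 0.01671047242375585
0.085 [0.58997331 0.05936251] 0.01650838752860966
0.09 [0.58919228 0.05936123] 0.016171579370032656
flange dia 0.04735067394794874 [0.58989813 0.05998133]
hub 0.06385862849226479 [0.59050918 0.05886252]
tri [0.590652   0.05936322 0.08066962] [0.59009821 0.06022289 0.08058333]
[[318.72794988 242.04460865]
 [318.76010775 241.06369078]
 [318.61098088 245.61249291]]
[[267, 180, 90, 46, 2061], [603, 180, 21, 24, 312], [627, 180, 13, 8, 52], [239, 186, 18, 21, 253], [308, 240, 22, 20, 279], [399, 266, 13, 30, 232]]
```

```bash
python3 -c "
from h import *
r.job_done(); print(r.read_state()['t'])"
```

```text
the job is handed in; nothing more can be done
the job is handed in; nothing more can be done
```

The bush is seated in the hub, the axle sleeve stands on the bench inside it, and I handed the job in at about 20.6 s of the 72 s allowed.

- **Bush:** I read the key and keyway angles from the wrist camera and turned the bush 13°. The first descent met the liner off-centre at about 14 N, because the tool had drifted about 2 mm. I backed off and re-centred. It then went down almost force-free, with light contact (3.6 N) exactly at the fully-home height.
- **Sleeve:** I lowered it through the bush without contact and released it 2–3 mm above the bench, so it dropped the last bit.
- **Last checks:**
  - The flange is down in the hub pocket with the keys in their notches.
  - The sleeve's top triangulates to 81 mm, against 82 mm expected, so it is standing on the bench.
  - Comparing scene pictures from before and after, only the bush, sleeve, hub and arm changed. That comparison left out the top of the picture, including part of the spare wheel and the area behind it. The wheel and the other things I could compare show no movement.
- **Disagreement:** my rough position readings from the top camera differed from the wrist camera's by 3–8 mm, and I went by the wrist camera.

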